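# Show a Petri dish under the sprung amber hood

### The job

Swing the blue-light viewer's amber hood up past its balance point so that its spring takes it over and it stands fully open by itself, then set the small 60 mm Petri dish down flat on the lit window, right side up and wholly within the window. Then take the hood by its bar handle, bring it back down to just below its balance point and finish while still gripping the handle and holding it still there, so that I can reach in and mark colonies while looking through the hood. Don't drop or tip the dish, and leave the other things on the bench where they are.

Things in the scene. Friction and masses are not known exactly. Their poses are not given: they have to be found in the camera images.
- viewer: blue-light viewing box, fixed on the bench: white case with flat black top, 85 mm high. Origin: under the case on the bench, z up; x points from the handle side to the hinge side, y along the hinge; case spans x -85 to +125, y -140 to +140 mm. Hinge posts at x +91 to +121, y about +-130 mm, 110 mm high. The hood is hinged at the far (+x) edge; its handle juts out on the near (-x) side
- window (a point): centre of the lit window's top face, 85 mm above the bench, at x -10, y 0 mm in the viewer's frame; the window is 130 mm (x) by 180 mm (y), flush with the black top; axes as the viewer's
- cover (a joint): hood angle, rad: 0 closed, 1.483 (85 deg) fully open on its stop. Gravity and a torsion spring balance at 1.047 (60 deg): let go below it the hood falls shut, above it the spring swings it open to the stop. Handle forces: about 1 N near closed or open, under 0.6 N within 15 deg of balance. 'Just below' the balance point: about 3 to 12 deg (0.05 to 0.2 rad) under it
- cover_hinge (a point): middle of the hinge axis, 105 mm above the bench, at x +100, y 0 mm in the viewer's frame; the axis is the viewer's y. Its axes turn with the hood: a flat amber pane 250 mm wide, reaching from 12 to 185 mm from the axis, with black rims at front and sides down to 16 mm under the axis (closed). Closed, 23 mm is free between window and pane
- handle (a point): the hood's bar handle (solid cover_c1): steel bar 14 mm thick, 120 mm long (y), joined at its ends to the hood's front rim, 33 mm clear behind it. Origin: bar centre, 225 mm in front of and 12 mm above the hinge axis when closed, turning with the hood: closed 117 mm above the bench at viewer x -125 mm, fully open 330 mm at x +92. The bar can turn in a pinch, so the tool may stay pointing down
- dish: the small closed Petri dish with cream agar and pale colonies: round, 60 mm across, 15 mm high, about 30 g; stands on the bench to the left or right of the viewer. Origin: centre of its underside, z up
- beaker: bystander: small glass beaker, 42 mm across, 55 mm high, on the other side of the viewer from the small dish; origin under its centre
- dish_stack: bystander: stack of two larger Petri dishes, 92 mm across, 31 mm high in all; origin under its centre
- tube_rack: bystander: white tube rack 90 x 150 mm, 38 mm high with its tubes; origin under its centre
- pen: bystander: marker pen lying on the bench, 135 mm long along its x, 14 mm thick; origin under its middle
- forceps: bystander: steel forceps lying on the bench, 138 mm long along their x, 5 mm thick; origin under their middle

How it is judged (in metres and radians):
On the way, in this order (a step that is already met when the one before it is completed fails the run):
1. the hood has gone past its balance point and stands open by itself, let go (over 1.40 rad, not touched by the robot) (value of joint cover above 1.4 rad and contact force between each of the fingers, the arm and viewer below 0.05 N), for 0.3 s.
2. the small dish rests flat on the lit window, let go, with the hood still open (value of joint cover above 1.2 rad and x of dish in the frame of window between -0.04 and 0.04 m and y of dish in the frame of window between -0.065 and 0.065 m and z of dish in the frame of window between -0.004 and 0.004 m and angle between dish's own z axis and vertical below 0.1 rad and contact force between the fingers and dish below 0.05 N and linear speed of dish below 0.02 m/s), for 0.3 s.
At the end, for the whole second after the job is handed in: The fingers grip the handle (over 2 N) and hold the hood still at 0.82 to 1.02 rad, that is 47 to 58 deg, just below its balance point at 60 deg; the small dish rests flat and untouched on the lit window, its centre within 40 mm (x) and 65 mm (y) of the window's centre (value of joint cover between 0.82 and 1.02 rad and velocity of joint cover between -0.05 and 0.05 rad/s and contact force between the fingers and cover_c1 above 2 N and x of dish in the frame of window between -0.04 and 0.04 m and y of dish in the frame of window between -0.065 and 0.065 m and z of dish in the frame of window between -0.004 and 0.004 m and angle between dish's own z axis and vertical below 0.1 rad and contact force between the fingers and dish below 0.05 N and linear speed of dish below 0.02 m/s); the arm keeps its last pose, push and grip.
It fails at once if the dish is tipped by more than 30 degrees (angle between dish's own z axis and vertical above 0.52 rad).
It fails at once if the dish is dropped: it falls faster than 0.8 m/s out of the fingers (linear speed of dish above 0.8 m/s and contact force between the fingers and dish below 0.01 N).
It fails at once if another thing on the bench is shifted by more than 30 mm (distance of any of beaker, dish_stack, tube_rack, pen, forceps from where it was at the start of the episode above 0.03 m).
It also fails if it takes over 58 s, if anything falls off the work surface, if the arm or the gripper's body presses on something with over 40 N, if the wrist force passes 120 N, or if a joint passes its speed limit or range.

### The arm

A 7-joint arm with a two-finger parallel gripper is mounted at the origin on the work surface. World frame = base frame: x ahead of the robot, y to its left, z up, the work surface at z = 0. Lengths are in mm, angles in rad, forces in N, time in s.
With the tool pointing down it reaches from about 400 to 875 mm from the base axis. Payload 4.4 kg.
Tool frame: the origin (TCP) lies midway between the tips of the shut fingers; the grasp point (between the pads) lies 19 mm behind it; z points along the fingers, y is the line along which they close (so a half turn about z gives the same grasp; the last joint's range is limited). The gripper opens to 85 mm and grips with 20 to 120 N. Pads are 22 mm wide; open, the fingers measure 114 mm over their backs; the gripper's body (76 mm by 85 mm) begins 54 mm behind the grasp point. The pads swing forward as they close: fully open they stand 13 mm farther back than shut.
Start: joints at [1.161, 0.628, 0.038, 1.517, -0.027, 0.996, -0.02], TCP at [219.122, -611.967, 231.313] pointing down, gripper open.
Joint ranges: [-3.06, 3.06], [-0.37, 2.12], [-1.25, 1.32], [0.18, 2.47], [-1.1, 4.24], [0.23, 1.98], [-2.94, 2.94]. Speed limits (rad/s): [2.57, 2.57, 3.14, 3.14, 3.14, 3.14, 3.14].

### API

Orientations are given as [roll, pitch, yaw] about the fixed x, y, z axes, in that order (R = Rz(yaw) Ry(pitch) Rx(roll)).
In Python, from cell import readout, optics, order gives the robot as it stands.
- The arm moves only by the shell command python3 -m jog 'ROWS'. ROWS is a JSON object of lists of equal length, an entry for each row: "claw": the opening, from 0 (shut) to 1 (fully open); "xyz": the shift along the tool's x, y, z each as a share of 0.1 m, from -1 to 1, a list of three; "twist": the turn, a rotation vector about the tool's x, y, z each as a share of 180 degrees, from -1 to 1, a list of three. A call has 1 to 12 rows; each row shifts and turns the commanded pose from where the row before left it, along the tool's axes as they then stand; what a row does not reach is not made up. A row lasts 1/8 s, in which the tool goes at most 62.5 mm and 10.7 degrees, less where a joint would pass 70% of its speed; a pose out of reach is approached as far as the arm can. A call with a number of a shift or a turn outside -1 to 1 is refused whole. A call with a gripper value outside its range is refused whole. The fingers move at their own pace and stop on an object; the grip force is fixed at half the most. Time passes only in rows, so rows that do not move let the fingers close. It gives the time, the measured TCP pose, the force, the opening and the grip force at its end, in the units of the state.
- readout.read_state(): the state, without advancing time (a new reading comes with each control period).
- optics.get_image(name): name is "scene" or "top" or "wrist"; returns a dict with "color" (400x640x3 uint8, red, green, blue), "fovy" (degrees; the focal length in pixels is half the picture's height over the tangent of half this angle, whatever the lens; pixels are square), "cx", "cy" (the principal point, pixels), "view" (4x4, takes a point from world to camera coordinates). Camera axes: x right, y up, looking along -z (the intrinsics and any distortion apply to the point x, -y, -z); pixel columns grow to the right and rows downward; lengths in mm; the calibration is good to about 2 mm. A picture is of the moment at which its call begins. There is no depth.
- order.finish_job(): hands the job in; it is judged then, once.
Trained networks look in the newest picture that a camera, given by its name, has taken for a name from the list of things; names that differ only in an ending like _2 or _b are one class to them, and where a whole thing is asked for, a point or a joint stands for the part that bears it (a point fixed in the world has none). Each returns a list of dicts, best first, with "score" (0 to 1); they miss things now and then, are a little off and sometimes report something else, mostly with a low value. They report only what shows in the picture. A call takes as long as a camera call.
- optics.boxes_of(camera, label): "rect" ([left, top, width, height] in pixels, round what is visible of it).
The state is a dict: "clock": time; "qpos": joint angles; "qd": joint speeds; "tau": joint torques, N m; "eef_pos": TCP position; "tool_rot": TCP orientation; "force": force on the tool from outside, world axes, zero at the start; "torque": the same for the moment, N m; "width": finger opening in mm; "gripper_force": force on a finger pad.
Only numpy, scipy, OpenCV 4.12 (cv2) and the standard library are available. Lean on these libraries where they do the work, as an engineer would, in place of code of your own. Each camera call takes 0.05 s, during which the arm holds its last target. There are 200 camera calls.

## Working session

There is one attempt and no reset: what is moved stays moved. The work goes in short steps, Python scripts to look and compute and a shell command to move; the robot and the scene stay as the last step left them, time stands still between calls to the robot, and variables do not carry over. Pictures are saved under pics/ and viewed, at most 10 in all, crops included, and the job is handed in when it is done.

```bash
mkdir -p pics; ls; cat > h.py <<'E'
import numpy as np,cv2
from cell import readout,optics,order
def ray(im,u,v):
    f=200/np.tan(np.radians(im['fovy'])/2)
    V=np.array(im['view']);R=V[:3,:3];t=V[:3,3]
    d=np.array([(u-im['cx'])/f,-(v-im['cy'])/f,-1.]);return -R.T@t,R.T@d
def at(im,u,v,z):
    o,d=ray(im,u,v);return o+d*(z-o[2])/d[2]
def proj(im,p):
    f=200/np.tan(np.radians(im['fovy'])/2)
    V=np.array(im['view']);c=V[:3,:3]@np.array(p,float)+V[:3,3]
    return np.array([im['cx']+f*c[0]/-c[2],im['cy']-f*c[1]/-c[2]])
def save(im,n):cv2.imwrite('pics/'+n,np.ascontiguousarray(im['color'][:,:,::-1]))
E
python3 - <<'E'
from h import *
np.set_printoptions(precision=1,suppress=True)
ims={}
for c in('top','scene'):
    im=optics.get_image(c);ims[c]=im;save(im,c+'0.png')
    print(c,[k for k in im if k!='color'],im['fovy'],im['cx'],im['cy'],ray(im,320,200)[0])
    for l in('viewer','cover','handle','dish','beaker','dish_stack','tube_rack','pen','forceps'):
        for b in optics.boxes_of(c,l)[:2]:
            x,y,w,h=b['rect'];print(l,round(b['score'],2),np.array(b['rect']),at(im,x+w/2,y+h/2,10)[:2])
print(readout.read_state())
E
cd pics; python3 -c "
import cv2,numpy as np
cv2.imwrite('both.png',np.vstack([cv2.imread('top0.png'),cv2.imread('scene0.png')])[:, :])"
```

```text
pics
top ['fovy', 'cx', 'cy', 'view'] 56.45178283095589 318.5095057731782 196.42707096244624 [427.5  16.7 965.8]
viewer 0.69 [262.7 128.2 124.3 111.6] [608.5 -14.1]
cover 0.88 [269.1 130.9 115.4 110.2] [603. -19.]
handle 0.9 [267.3 132.3 115.3 108.9] [601.2 -14.1]
handle 0.67 [360.6 237.9   5.4  53.6] [ 398.7 -105.3]
dish 0.76 [450.9 212.6  20.8  27.2] [ 489.5 -362.1]
beaker 0.87 [164.9 248.3  25.3  13.2] [435.4 363.1]
dish_stack 0.76 [164.6 146.9  38.9  38.1] [665.5 353.4]
tube_rack 0.89 [426.2 138.7  57.4  37. ] [ 672.3 -360.7]
tube_rack 0.63 [359.4 237.2   7.   50.8] [ 404.  -104.5]
pen 0.84 [271.6 243.3  18.8  55.4] [388.6 102.6]
scene ['fovy', 'cx', 'cy', 'view'] 57.2978374814186 322.0236463979857 192.4314532865014 [1229.8   26.7  602.5]
viewer 0.81 [239.6 165.4 144.  118.4] [565.8 -31.3]
cover 0.76 [252.  163.1 123.9  74.7] [470.5 -30.2]
handle 0.74 [251.8 161.7 130.7  77.4] [470.3 -21.8]
dish 0.58 [175.1 199.3  24.5  13.8] [ 496.2 -360. ]
beaker 0.96 [452.4 177.9  20.1  22.2] [418.6 370. ]
beaker 0.53 [250.1 164.6 126.4  70.5] [468. -32.]
dish_stack 0.77 [461.1 236.4  52.1  41.7] [668.6 354.4]
tube_rack 0.95 [119.4 234.3  81.3  43.8] [ 673.4 -363.2]
pen 0.49 [120.6 234.4  81.   41.3] [ 669.9 -362.2]
{'clock': 1.0, 'qpos': array([ 1.2,  0.6,  0. ,  1.5, -0. ,  1. , -0. ]), 'qd': array([ 0.,  0., -0., -0., -0.,  0.,  0.]), 'tau': array([  0. , -56.3,   1.2, -19.4,   0. ,   0. ,  -0. ]), 'eef_pos': array([ 219.1, -611.9,  231.3]), 'tool_rot': array([-3.1, -0. ,  0.3]), 'force': array([-1.3,  0.1, -0.3]), 'torque': array([-0., -0., -0.]), 'gripper_force': 0.0, 'width': 85.80215751465751}
```

```bash
cd pics; python3 -c "
import cv2
a=cv2.imread('top0.png')[110:310,240:480];cv2.imwrite('t1.png',cv2.resize(a,None,fx=3,fy=3,interpolation=2)[:600,:720])"
```

```text
(no output)
```

View pics/t1.png

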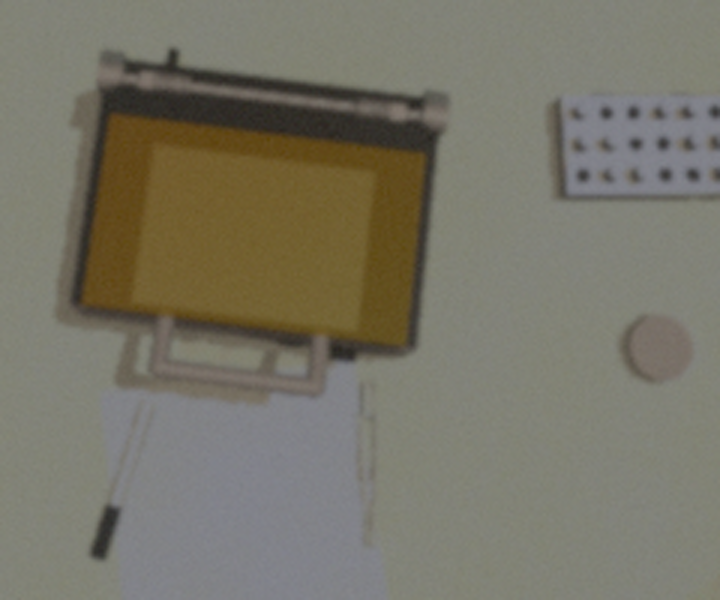

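View pics/scene0.png

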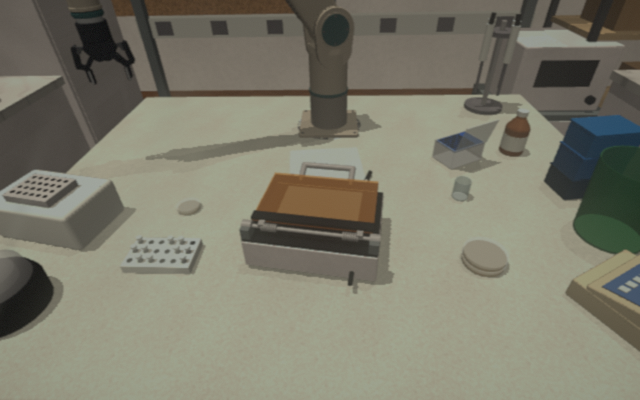

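```bash
python3 - <<'E'
from h import *
from scipy.optimize import least_squares
np.set_printoptions(precision=3,suppress=True)
im=optics.get_image('top')
P=[([55,90,85],(150,142)),([55,-90,85],(377,170)),([-75,-90,85],(362,330)),([-75,90,85],(133,303)),
([106,130,110],(112,70)),([106,-130,110],(437,108)),([-125,53,120],(158,369)),([-125,-53,120],(320,386))]
def w(p,q):c,s=np.cos(p[2]),np.sin(p[2]);return [p[0]+c*q[0]-s*q[1],p[1]+s*q[0]+c*q[1],q[2]]
obs=np.array([[240+u/3,110+v/3] for _,(u,v) in P])
f=lambda p:(np.array([proj(im,w(p,q)) for q,_ in P])-obs).ravel()
r=least_squares(f,[590,-14,0.]);p=r.x;print(p,r.fun.reshape(-1,2))
for n,q in dict(window=[-10,0,85],handle=[-125,0,117],hinge=[100,0,105]).items():print(n,np.array(w(p,q)))
d=at(im,240+659/3,110+346/3,15);print('dish',d)
im2=optics.get_image('scene');b=optics.boxes_of('scene','dish')[0]['rect'];print('dish scene',at(im2,b[0]+b[2]/2,b[1]+b[3]/2,8))
b=optics.boxes_of('top','dish')[0]['rect']
print(at(im2,189,208,8), [at(im,240+u/3,110+v/3,5)[:2] for u,v in((367,380),(367,545),(147,405),(100,555))])
f=lambda p:(np.array([proj(im2,w(p,q)) for q in [[-125,53,120],[-125,-53,120],[106,130,110],[106,-130,110]]]))
print(f(p)); print(readout.read_state()['tool_rot'])
E
```

```text
[592.641 -13.689  -0.144] [[ 1.513  0.874]
 [-0.505  0.194]
 [-0.88  -0.036]
 [ 0.149  0.025]
 [-0.362 -0.396]
 [-0.288 -0.382]
 [ 3.902 -0.006]
 [-3.528 -0.123]]
window [582.745 -12.256  85.   ]
handle [468.931   4.219 117.   ]
hinge [691.61  -28.015 105.   ]
dish [ 491.482 -356.119   15.   ]
dish scene [ 496.879 -359.655    8.   ]
[ 501.196 -354.536    8.   ] [array([ 469.457, -106.583]), array([ 332.01 , -100.496]), array([453.092,  81.957]), array([329.938, 122.875])]
[[347.944 166.392]
 [305.346 163.12 ]
 [373.585 238.239]
 [244.613 224.629]]
[ 3.142 -0.     0.344]
```

```bash
cat >> h.py <<'E'
from scipy.spatial.transform import Rotation as Ro
VP=[592.6,-13.7,-0.144]
def V(q):c,s=np.cos(VP[2]),np.sin(VP[2]);return np.array([VP[0]+c*q[0]-s*q[1],VP[1]+s*q[0]+c*q[1],q[2]])
def todo(target,yaw=1.427):
    s=readout.read_state();R=Ro.from_euler('xyz',s['tool_rot'])
    dr=(R.inv()*Ro.from_euler('xyz',[np.pi,0,yaw])).as_rotvec()/np.pi
    print('t',s['clock'],'pos',s['eef_pos'].round(1),'F',s['force'].round(1),'w',round(s['width'],1),'shift/0.1m',(R.as_matrix().T@(np.array(target)-s['eef_pos'])/100).round(3),'twist',dr.round(4))
E
python3 -m jog '{"claw":[1,1,1,1,1,1],"xyz":[[0,0,0],[0,0,0],[0,0,0],[0,0,0],[0,0,0],[0,0,0]],"twist":[[0,0,-0.0574],[0,0,-0.0574],[0,0,-0.0574],[0,0,-0.0574],[0,0,-0.0574],[0,0,-0.0574]]}'
python3 -c "
from h import *
todo(V([-125,0,220])); todo([494,-357,150])"
```

```text
clock: 1.95
eef_pos: [219.0, -612.0, 231.4]
tool_rot: [-3.142, 0.0, 1.431]
force: [0.6, -0.3, -0.1]
width: 85.3
gripper_force: 0.0
t 1.95 pos [ 219.  -612.   231.4] F [ 0.6 -0.3 -0.1] w 85.3 shift/0.1m [6.45  1.619 0.113] twist [-0.      0.      0.0014]
t 1.95 pos [ 219.  -612.   231.4] F [ 0.6 -0.3 -0.1] w 85.3 shift/0.1m [2.908 2.369 0.813] twist [-0.      0.      0.0014]
```

```bash
python3 -m jog '{"claw":[1,1,1,1,1,1,0.5,0.5,0.5,0.5,0.5,0.5],"xyz":[[0.537,0.135,0],[0.537,0.135,0],[0.537,0.135,0],[0.537,0.135,0],[0.537,0.135,0],[0.537,0.135,0],[0.537,0.135,0],[0.537,0.135,0],[0.537,0.135,0],[0.537,0.135,0],[0.537,0.135,0],[0.537,0.135,0]],"twist":[[0,0,0.0014],[0,0,0],[0,0,0],[0,0,0],[0,0,0],[0,0,0],[0,0,0],[0,0,0],[0,0,0],[0,0,0],[0,0,0],[0,0,0]]}'
python3 -c "
from h import *
im=optics.get_image('wrist');save(im,'w1.png');todo(V([-125,0,98]))
print(proj(im,V([-125,60,117])),proj(im,V([-125,-60,117])),proj(im,V([-125,0,117])))
print(optics.boxes_of('wrist','handle')[:2])"
```

```text
clock: 3.45
eef_pos: [475.8, 2.7, 231.6]
tool_rot: [3.141, 0.0, 1.421]
force: [-0.1, -0.4, 0.5]
width: 43.0
gripper_force: 0.0
t 3.5 pos [479.2  12.1 232.3] F [3.3 7.8 1.5] w 43.2 shift/0.1m [-0.102 -0.097  1.342] twist [ 0.0016 -0.0024  0.0012]
[309.15341034 122.46430289] [311.08643098 254.44114755] [310.18735273 193.05664442]
[{'rect': [300.4, 29.3, 310.1, 286.5], 'score': 0.84}]
```

View pics/w1.png

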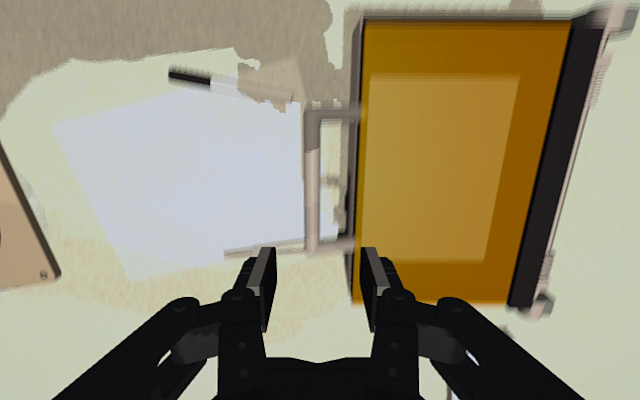

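```bash
python3 -m jog '{"claw":[0.5,0.5,0.5],"xyz":[[0,0,0],[0,0,0],[0,0,0]],"twist":[[0,0,0],[0,0,0],[0,0,0]]}'
python3 -c "
from h import *
im=optics.get_image('wrist');todo(V([-125,0,98]))
print(proj(im,V([-125,60,117])),proj(im,V([-125,-60,117])),proj(im,V([-125,0,117])))
g=cv2.cvtColor(im['color'],6).astype(int)
for r in(140,170,200,225):
  e=np.abs(np.diff(g[r,285:370]));print(r,[(285+i,e[i]) for i in np.argsort(-e)[:7]], at(im,312,r,117))"
```

```text
clock: 3.92
eef_pos: [474.7, -0.3, 231.3]
tool_rot: [-3.142, 0.001, 1.419]
force: [0.6, 0.3, 0.3]
width: 42.6
gripper_force: 0.0
t 3.975 pos [474.8  -0.  231.4] F [ 0.5  0.1 -0. ] w 42.6 shift/0.1m [ 0.033 -0.065  1.334] twist [ 0.      0.0001 -0.0025]
[309.89285316 118.51482935] [312.02280123 251.56677829] [311.03255655 189.70893945]
140 [(np.int64(319), np.int64(119)), (np.int64(356), np.int64(71)), (np.int64(302), np.int64(55)), (np.int64(355), np.int64(48)), (np.int64(339), np.int64(45)), (np.int64(299), np.int64(43)), (np.int64(347), np.int64(43))] [476.47429819  46.37321624 117.        ]
170 [(np.int64(319), np.int64(102)), (np.int64(355), np.int64(73)), (np.int64(347), np.int64(53)), (np.int64(346), np.int64(49)), (np.int64(354), np.int64(49)), (np.int64(357), np.int64(44)), (np.int64(353), np.int64(40))] [472.48422153  21.38891247 117.        ]
200 [(np.int64(319), np.int64(85)), (np.int64(303), np.int64(65)), (np.int64(356), np.int64(64)), (np.int64(344), np.int64(57)), (np.int64(354), np.int64(53)), (np.int64(338), np.int64(52)), (np.int64(353), np.int64(45))] [468.23757513  -5.2019309  117.        ]
225 [(np.int64(319), np.int64(89)), (np.int64(303), np.int64(69)), (np.int64(355), np.int64(60)), (np.int64(345), np.int64(53)), (np.int64(337), np.int64(51)), (np.int64(353), np.int64(50)), (np.int64(304), np.int64(47))] [464.48436718 -28.70305516 117.        ]
```

```bash
python3 -m jog '{"claw":[0.5,0.5,0.5,0.5,0.5,0,0,0,0,0],"xyz":[[0.033,-0.065,0],[0,0,0.4],[0,0,0.4],[0,0,0.3],[0,0,0.234],[0,0,0],[0,0,0],[0,0,0],[0,0,0],[0,0,0]],"twist":[[0,0,-0.0025],[0,0,0],[0,0,0],[0,0,0],[0,0,0],[0,0,0],[0,0,0],[0,0,0],[0,0,0],[0,0,0]]}'
python3 -c "
from h import *
todo(V([-125,0,98]));s=readout.read_state();print(s['gripper_force'])
p=lambda t:np.array([-225*np.cos(t)+12*np.sin(t),225*np.sin(t)+12*np.cos(t)])
a=np.radians(np.arange(0,85,7))
P=np.array([p(t) for t in a]);print(np.c_[np.diff(P,axis=0)/100,np.degrees(a[1:])].round(3))"
```

```text
clock: 5.22
eef_pos: [470.2, 5.5, 98.5]
tool_rot: [3.139, -0.001, 1.429]
force: [2.4, -1.0, -0.3]
width: 12.0
gripper_force: 58.5
t 5.225 pos [470.2   5.5  98.5] F [ 2.4 -1.  -0.3] w 12.0 shift/0.1m [-0.014 -0.012  0.005] twist [ 0.0008 -0.0002  0.0006]
58.47945213317871
[[3.10e-02 2.73e-01 7.00e+00]
 [6.40e-02 2.67e-01 1.40e+01]
 [9.70e-02 2.58e-01 2.10e+01]
 [1.27e-01 2.44e-01 2.80e+01]
 [1.56e-01 2.27e-01 3.50e+01]
 [1.82e-01 2.06e-01 4.20e+01]
 [2.06e-01 1.82e-01 4.90e+01]
 [2.27e-01 1.56e-01 5.60e+01]
 [2.44e-01 1.27e-01 6.30e+01]
 [2.58e-01 9.60e-02 7.00e+01]
 [2.68e-01 6.40e-02 7.70e+01]
 [2.73e-01 3.10e-02 8.40e+01]]
```

```bash
python3 -m jog '{"claw":[0,0,0,0,0,0,0,0,0,0,0,0],"xyz":[[0,0.031,-0.273],[0,0.064,-0.267],[0,0.097,-0.258],[0,0.127,-0.244],[0,0.156,-0.227],[0,0.182,-0.206],[0,0.206,-0.182],[0,0.227,-0.156],[0,0.244,-0.127],[0,0.258,-0.096],[0,0.268,-0.064],[0,0,0]],"twist":[[0,0,0],[0,0,0],[0,0,0],[0,0,0],[0,0,0],[0,0,0],[0,0,0],[0,0,0],[0,0,0],[0,0,0],[0,0,0],[0,0,0]]}'
python3 -c "
from h import *
a=np.radians(80);todo(V([100-225*np.cos(a)+12*np.sin(a),0,105-19+225*np.sin(a)+12*np.cos(a)]))"
```

```text
clock: 6.72
eef_pos: [654.5, -23.0, 310.5]
tool_rot: [3.139, 0.002, 1.427]
force: [-2.9, -3.6, 12.9]
width: 12.2
gripper_force: 65.1
t 6.725 pos [654.5 -23.  310.5] F [-2.9 -3.6 12.9] w 12.2 shift/0.1m [0.004 0.101 0.009] twist [0.001  0.0008 0.    ]
```

```bash
python3 -m jog '{"claw":[0,0,1,1,1,1,1,1],"xyz":[[0,0.1,-0.03],[0,0,0],[0,0,0],[0,0,0],[0,0,0],[0,0,0],[0,0,0],[0,0,0]],"twist":[[0,0,0],[0,0,0],[0,0,0],[0,0,0],[0,0,0],[0,0,0],[0,0,0],[0,0,0]]}'
python3 -m jog '{"claw":[1,1,1,1,1,1,1],"xyz":[[0,0,-0.25],[0,0,-0.35],[0,0,-0.3],[0,0,0],[0,0,0],[0,0,0],[0,0,0]],"twist":[[0,0,0],[0,0,0],[0,0,0],[0,0,0],[0,0,0],[0,0,0],[0,0,0]]}'
python3 -c "
from h import *
im=optics.get_image('scene');cv2.imwrite('pics/s2.png',cv2.resize(np.ascontiguousarray(im['color'][90:290,180:440,::-1]),None,fx=2.5,fy=2.5))
todo([494,-357,150])"
```

```text
clock: 7.72
eef_pos: [663.1, -22.1, 310.9]
tool_rot: [-3.142, -0.0, 1.429]
force: [0.1, -0.3, -0.3]
width: 85.1
gripper_force: 0.0
clock: 8.6
eef_pos: [662.8, -22.3, 399.9]
tool_rot: [-3.14, 0.0, 1.429]
force: [0.3, 0.8, -0.3]
width: 85.3
gripper_force: 0.0
t 8.65 pos [662.9 -22.3 400.2] F [ 0.6 -0.4 -0.2] w 85.5 shift/0.1m [-3.551 -1.196  2.504] twist [-0.0004  0.0001  0.0007]
```

View pics/s2.png

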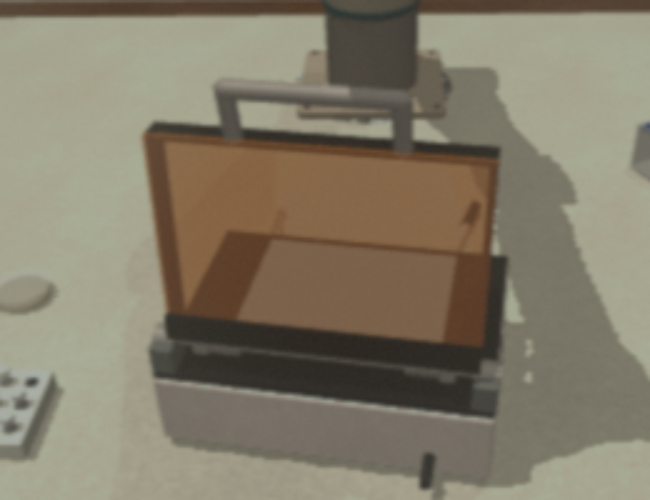

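```bash
python3 -m jog '{"claw":[1,1,1,1,1,1,1,1,1,1,1,1],"xyz":[[-0.444,-0.15,0],[-0.444,-0.15,0],[-0.444,-0.15,0],[-0.444,-0.15,0.4],[-0.444,-0.15,0.4],[-0.444,-0.15,0.4],[-0.444,-0.15,0.4],[-0.444,-0.15,0.4],[0,0,0.5],[0,0,0],[0,0,0],[0,0,0]],"twist":[[0,0,0],[0,0,0],[0,0,0],[0,0,0],[0,0,0],[0,0,0],[0,0,0],[0,0,0],[0,0,0],[0,0,0],[0,0,0],[0,0,0]]}'
python3 -c "
from h import *
im=optics.get_image('wrist');save(im,'w2.png');todo([494,-357,0])
for b in optics.boxes_of('wrist','dish')[:2]:
  x,y,w,h=b['rect'];print(b,at(im,x+w/2,y+h/2,8))
print(proj(im,[494,-357,8]))"
```

```text
clock: 10.15
eef_pos: [496.2, -356.9, 153.3]
tool_rot: [3.138, 0.002, 1.431]
force: [0.4, -0.6, -0.1]
width: 85.7
gripper_force: 0.0
t 10.2 pos [ 495.9 -356.9  153.2] F [-0.1  0.7  1. ] w 85.3 shift/0.1m [-1.000e-03 -2.500e-02  1.532e+00] twist [0.0012 0.0005 0.0011]
{'rect': [284.2, 154.6, 59.9, 62.9], 'score': 0.82} [ 492.46172398 -358.52711088    8.        ]
[315.49579557 184.33109239]
```

View pics/w2.png

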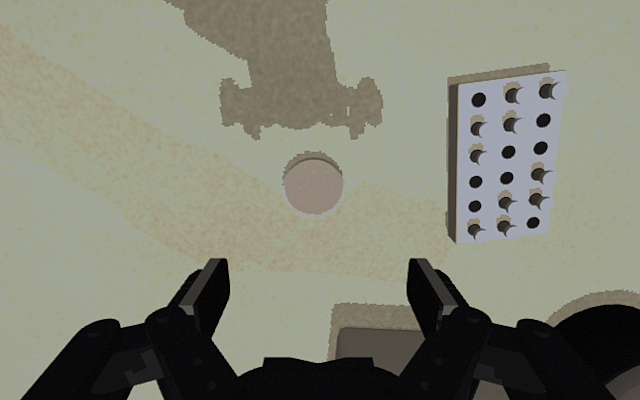

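```bash
python3 -m jog '{"claw":[1,1,1,1,1,1,0,0,0,0,0,0],"xyz":[[-0.018,-0.03,0],[0,0,0.5],[0,0,0.5],[0,0,0.36],[0,0,0.2],[0,0,0],[0,0,0],[0,0,0],[0,0,0],[0,0,0],[0,0,0],[0,0,0]],"twist":[[0,0,0],[0,0,0],[0,0,0],[0,0,0],[0,0,0],[0,0,0],[0,0,0],[0,0,0],[0,0,0],[0,0,0],[0,0,0],[0,0,0]]}'
python3 -c "
from h import *
todo([494,-357,0]);print(readout.read_state()['gripper_force'])"
```

```text
clock: 11.75
eef_pos: [492.4, -359.1, -2.8]
tool_rot: [3.138, 0.002, 1.429]
force: [-0.9, 1.0, 6.3]
width: 57.6
gripper_force: 63.9
t 11.75 pos [ 492.4 -359.1   -2.8] F [-0.9  1.   6.3] w 57.6 shift/0.1m [ 0.023  0.013 -0.028] twist [0.0011 0.0005 0.0007]
63.91872525215149
```

```bash
python3 -m jog '{"claw":[0,0,0,0,0,0,0,0],"xyz":[[0,0,-0.1],[0,0,-0.25],[0,0,-0.4],[0,0,-0.4],[0,0,-0.35],[0,0,-0.1],[0,0,0],[0,0,0]],"twist":[[0,0,0],[0,0,0],[0,0,0],[0,0,0],[0,0,0],[0,0,0],[0,0,0],[0,0,0]]}'
python3 -c "
from h import *
im=optics.get_image('wrist');save(im,'w3.png');todo(V([-15,0,160]));print(readout.read_state()['gripper_force'])"
```

```text
clock: 12.75
eef_pos: [490.1, -357.8, 153.6]
tool_rot: [-3.139, -0.001, 1.429]
force: [0.2, 0.6, -0.8]
width: 57.5
gripper_force: 64.0
t 12.8 pos [ 490.1 -357.8  153.5] F [ 0.1  0.  -0.4] w 57.6 shift/0.1m [ 3.551  0.379 -0.062] twist [-0.0008 -0.0004  0.0007]
64.03661012649536
```

View pics/w3.png

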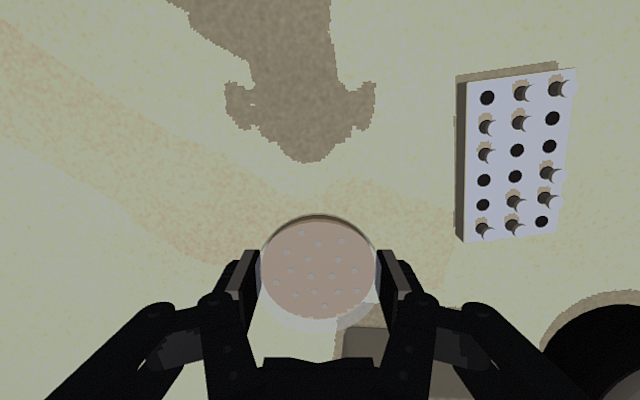

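```bash
python3 -m jog '{"claw":[0,0,0,0,0,0,0,0,0,0,0,0],"xyz":[[0.15,0.019,-0.02],[0.3,0.04,-0.02],[0.4,0.04,0],[0.45,0.05,0],[0.45,0.05,0],[0.45,0.05,0],[0.45,0.04,0],[0.4,0.04,0],[0.3,0.03,0],[0.2,0.02,0],[0,0,0],[0,0,0]],"twist":[[0,0,0],[0,0,0],[0,0,0],[0,0,0],[0,0,0],[0,0,0],[0,0,0],[0,0,0],[0,0,0],[0,0,0],[0,0,0],[0,0,0]]}'
python3 -c "
from h import *
todo(V([-15,0,83]))"
```

```text
clock: 14.3
eef_pos: [578.1, -13.8, 158.7]
tool_rot: [-3.141, 0.001, 1.428]
force: [0.2, 0.4, -0.1]
width: 57.9
gripper_force: 64.0
t 14.3 pos [578.1 -13.8 158.7] F [ 0.2  0.4 -0.1] w 57.9 shift/0.1m [ 0.023 -0.006  0.757] twist [-0.0002  0.0005  0.0002]
```

Lower to 1–2 mm above, then feel for contact.

```bash
python3 -m jog '{"claw":[0,0,0,0,0,0,0],"xyz":[[0.023,0,0.1],[0,0,0.2],[0,0,0.2],[0,0,0.15],[0,0,0.07],[0,0,0.02],[0,0,0]],"twist":[[0,0,0],[0,0,0],[0,0,0],[0,0,0],[0,0,0],[0,0,0],[0,0,0]]}'
python3 -m jog '{"claw":[0,0,0],"xyz":[[0,0,0.015],[0,0,0],[0,0,0]],"twist":[[0,0,0],[0,0,0],[0,0,0]]}'
```

```text
clock: 15.18
eef_pos: [579.3, -9.9, 85.3]
tool_rot: [3.141, -0.0, 1.429]
force: [0.1, -0.2, -0.8]
width: 58.2
gripper_force: 64.0
clock: 15.55
eef_pos: [579.1, -9.9, 83.6]
tool_rot: [3.141, -0.0, 1.429]
force: [-0.1, 0.4, -0.2]
width: 57.6
gripper_force: 64.0
```

```bash
python3 -m jog '{"claw":[0,0,0],"xyz":[[0,0,0.012],[0,0,0],[0,0,0]],"twist":[[0,0,0],[0,0,0],[0,0,0]]}'
python3 -m jog '{"claw":[0,0,0],"xyz":[[0,0,0.008],[0,0,0],[0,0,0]],"twist":[[0,0,0],[0,0,0],[0,0,0]]}'
```

```text
clock: 15.92
eef_pos: [579.1, -9.9, 82.3]
tool_rot: [3.141, -0.0, 1.429]
force: [-0.4, -0.4, 0.6]
width: 58.0
gripper_force: 64.1
clock: 16.3
eef_pos: [579.1, -9.9, 82.2]
tool_rot: [3.141, 0.0, 1.429]
force: [-1.8, -0.2, 7.0]
width: 57.7
gripper_force: 64.9
```

```bash
python3 -m jog '{"claw":[1,1,1,1,1,1,1,1,1,1,1,1],"xyz":[[0,0,0],[0,0,0],[0,0,0],[0,0,0],[0,0,-0.15],[0,0,-0.4],[0,0,-0.4],[0,0,-0.5],[0,0,-0.5],[0,0,-0.5],[0,0,0],[0,0,0]],"twist":[[0,0,0],[0,0,0],[0,0,0],[0,0,0],[0,0,0],[0,0,0],[0,0,0],[0,0,0],[0,0,0],[0,0,0],[0,0,0],[0,0,0]]}'
python3 -c "
from h import *
im=optics.get_image('wrist');save(im,'w4.png');todo(V([92,0,420]))
print(proj(im,V([92.4,0,330])),proj(im,V([-15,0,92])))
for b in optics.boxes_of('wrist','dish')[:2]:
  x,y,w,h=b['rect'];p=at(im,x+w/2,y+h/2,93);print(b,p,'rel window',Ro.from_euler('z',-VP[2]).apply(p-V([-10,0,93])))"
```

```text
clock: 17.8
eef_pos: [578.4, -10.0, 326.7]
tool_rot: [3.141, 0.0, 1.429]
force: [-0.2, 0.3, -0.1]
width: 85.0
gripper_force: 0.0
t 17.85 pos [578.1 -10.  325.8] F [ 0.7  0.3 -1.3] w 85.3 shift/0.1m [-0.019  1.068 -0.943] twist [-0.0005  0.0001  0.0007]
[527.01680384 265.12216976] [317.90606938 166.1043462 ]
{'rect': [296.4, 135.4, 45.6, 54.9], 'score': 0.75} [579.94765607  -7.50818012  93.        ] rel window [-3.40993476  4.31208651  0.        ]
```

View pics/w4.png

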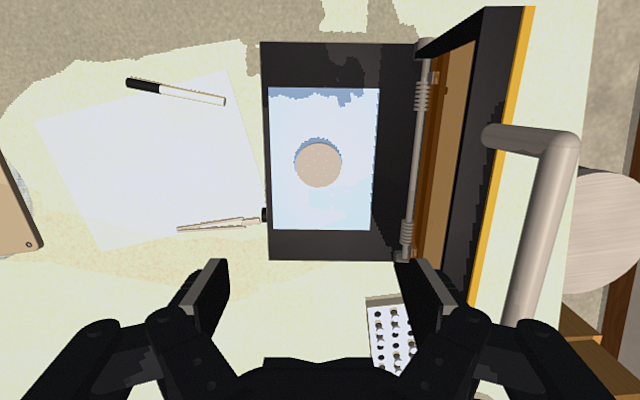

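```bash
python3 -m jog '{"claw":[1,1,1,1,1,1,1,1,1,1,1],"xyz":[[0,0,-0.45],[0,0,-0.5],[0,0,0],[-0.019,0.3,0],[0,0.4,0],[0,0.4,0],[0,0,0],[0,0,0.4],[0,0,0.4],[0,0,0.3],[0,0,0]],"twist":[[0,0,0],[0,0,0],[0,0,0],[0,0,0],[0,0,0],[0,0,0],[0,0,0],[0,0,0],[0,0,0],[0,0,0],[0,0,0]]}'
python3 -c "
from h import *
im=optics.get_image('scene');todo(V([92.4,0,311]))
cv2.imwrite('pics/s3.png',cv2.resize(np.ascontiguousarray(im['color'][60:260,180:440,::-1]),None,fx=2.5,fy=2.5))"
```

```text
clock: 19.27
eef_pos: [684.6, -27.3, 308.0]
tool_rot: [-3.134, 0.001, 1.43]
force: [0.5, 0.1, 0.5]
width: 85.3
gripper_force: 0.0
t 19.325 pos [686.2 -27.2 310.5] F [ 0.2 -0.3 -1. ] w 85.2 shift/0.1m [-0.    -0.022 -0.005] twist [-0.001   0.0001  0.0008]
```

View pics/s3.png

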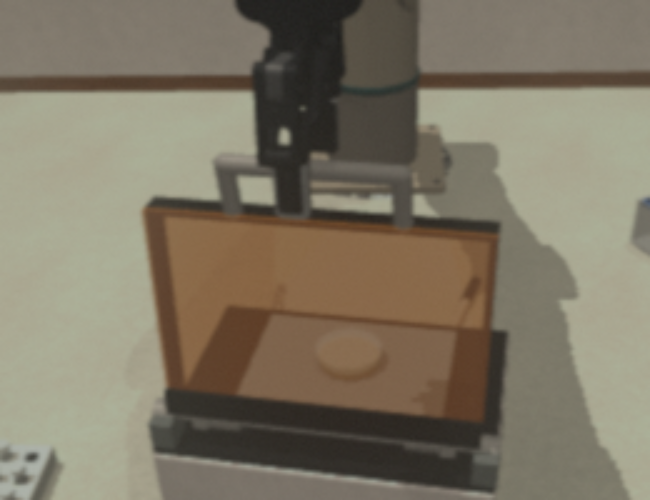

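```bash
python3 -m jog '{"claw":[0,0,0,0,0,0,0,0],"xyz":[[0,0,0],[0,0,0],[0,0,0],[0,0,0],[0,0,0],[0,0,0],[0,0,0],[0,0,0]],"twist":[[0,0,0],[0,0,0],[0,0,0],[0,0,0],[0,0,0],[0,0,0],[0,0,0],[0,0,0]]}'
python3 -c "
from h import *
todo(V([92.4,0,311]))
p=lambda t:np.array([-225*np.cos(t)+12*np.sin(t),225*np.sin(t)+12*np.cos(t)])
a=np.radians(np.linspace(85,53,9));P=np.array([p(t) for t in a]);print((np.diff(P,axis=0)/100).round(3),P[-1]+[100,105])"
```

```text
clock: 20.32
eef_pos: [686.2, -27.1, 312.0]
tool_rot: [-3.139, 0.0, 1.429]
force: [-4.3, 0.5, 4.0]
width: 12.0
gripper_force: 58.4
t 20.325 pos [686.2 -27.1 312. ] F [-4.3  0.5  4. ] w 12.0 shift/0.1m [-0.002 -0.021  0.01 ] twist [-0.0009  0.0001  0.0006]
[[-0.157 -0.011]
 [-0.156 -0.022]
 [-0.154 -0.033]
 [-0.151 -0.043]
 [-0.148 -0.054]
 [-0.144 -0.064]
 [-0.139 -0.074]
 [-0.133 -0.083]] [-25.82475409 291.91477004]
```

```bash
python3 -m jog '{"claw":[0,0,0,0,0,0,0,0,0,0,0],"xyz":[[0,-0.157,0.011],[0,-0.156,0.022],[0,-0.154,0.033],[0,-0.151,0.043],[0,-0.148,0.054],[0,-0.144,0.064],[0,-0.139,0.074],[0,-0.133,0.083],[0,0,0],[0,0,0],[0,0,0]],"twist":[[0,0,0],[0,0,0],[0,0,0],[0,0,0],[0,0,0],[0,0,0],[0,0,0],[0,0,0],[0,0,0],[0,0,0],[0,0,0]]}'
python3 -c "
from h import *
im=optics.get_image('scene');todo(V([-25.8,0,273]))
s=readout.read_state();q=Ro.from_euler('z',-VP[2]).apply(s['eef_pos']-V([100,0,105-19]));print('hood angle',np.arctan2(q[2],-q[0])-np.arctan2(12,225),np.hypot(q[0],q[2]),s['gripper_force'])
cv2.imwrite('pics/s4.png',cv2.resize(np.ascontiguousarray(im['color'][60:260,180:440,::-1]),None,fx=2.5,fy=2.5))"
```

```text
clock: 21.7
eef_pos: [572.2, -9.3, 273.7]
tool_rot: [3.139, -0.002, 1.43]
force: [2.7, 4.1, -2.4]
width: 11.5
gripper_force: 65.1
t 21.75 pos [572.1  -9.3 273.6] F [ 3.1  3.7 -1.9] w 12.3 shift/0.1m [-0.014 -0.049  0.006] twist [ 0.0007 -0.0007  0.0008]
hood angle 0.9451614604302533 223.2101924056514 65.06434679031372
```

View pics/s4.png

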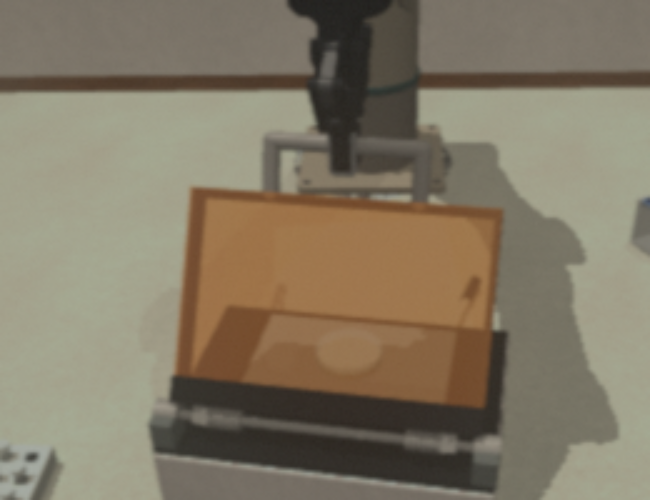

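```bash
python3 -m jog '{"claw":[0,0,0,0,0],"xyz":[[0,-0.03,0.02],[0,0,0],[0,0,0],[0,0,0],[0,0,0]],"twist":[[0,0,0],[0,0,0],[0,0,0],[0,0,0],[0,0,0]]}'
python3 -c "
from h import *
todo(V([-25.8,0,273]))
s=readout.read_state();q=Ro.from_euler('z',-VP[2]).apply(s['eef_pos']-V([100,0,105-19]));print('hood angle',np.arctan2(q[2],-q[0])-np.arctan2(12,225),np.abs(s['qd']).max(),s['gripper_force'])
print(order.finish_job())"
```

```text
clock: 22.38
eef_pos: [569.3, -8.9, 271.7]
tool_rot: [3.139, -0.002, 1.43]
force: [3.7, 4.3, -0.7]
width: 12.1
gripper_force: 65.1
t 22.375 pos [569.3  -8.9 271.7] F [ 3.7  4.3 -0.7] w 12.1 shift/0.1m [-0.014 -0.02  -0.013] twist [ 0.0009 -0.0008  0.0009]
hood angle 0.9295792600635366 0.0018453816782468505 65.12519359588623
the job is handed in; nothing more can be done
None
```

I handed the job in at 22.4 s: the dish is flat near the centre of the lit window, and the gripper is holding the hood still by its handle at about 0.93 rad (53°, worked out from the gripper's position); no verdict was returned.

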